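# Pack four refill boxes into the sprung caddy

## Task

Pack the red, green and yellow boxes from the desk into the wooden caddy beside the blue box that is already in it, so that all four stand upright on the caddy's floor in one row, none on top of another. They only fit with their longest sides across the caddy, with the blue box slid up out of the way and the sprung end plate pushed back to let the last box in. Leave the eraser, the stapler and the pad of sticky notes where they are.

Things in the scene. Friction and masses are not known exactly. Their poses are not given: they have to be found in the camera images.
- caddy: Open wooden storage caddy, fixed to the desk. Origin: desk level, under the middle of its inner floor. Its y axis runs along the row, x across it. Inner floor: 3 mm above the desk, 64 mm across, 142 mm along the row, from the resting sprung plate (y = -71 mm) to the solid end wall (y = +71 mm). The long side walls are low: 4 mm thick, tops 20 mm above the desk.
- end_wall (a point): Middle of the inner face of the caddy's solid end wall (its +y end), 30 mm above the desk. Wall 6 mm thick, 60 mm high. A wall of the same height stands behind the sprung plate, at y = -100 to -108 mm. Same axes as the caddy.
- end_plate (a joint): Travel of the sprung aluminium end plate at the caddy's -y end: 0 at rest, up to 0.012 m (hard stop) as it is pushed toward the caddy's -y. About 2.4 N starts it, about 7.2 N brings it to the stop; it springs back when let go. Plate 60 mm wide, 6 mm thick, top edge 86 mm above the desk, higher than any box standing in the caddy.
- plate_face (a point): Point in the middle of the sprung plate's inner face (toward the row), 45 mm above the desk; moves with the plate. Same axes as the caddy.
- red_box_mid (a point): Centre (half-way up) of the red cardboard box with a cream band and cream top label, an upright block 58 mm along its own x, 46 mm along its own y, 66 mm tall; own z is up. Closed and rigid, about 200 g. It starts standing on the open desk to the robot's left of the caddy. The four boxes' y sizes add up to 148 mm, 6 mm more than the row has with the plate at rest.
- green_box_mid (a point): Centre (half-way up) of the green cardboard box with a cream band and cream top label, an upright block 58 mm along its own x, 38 mm along its own y, 64 mm tall; own z is up. Closed and rigid, about 170 g. It starts standing on the open desk to the robot's left of the caddy.
- yellow_box_mid (a point): Centre (half-way up) of the mustard-yellow cardboard box with a cream band and cream top label, an upright block 58 mm along its own x, 30 mm along its own y, 60 mm tall; own z is up. Closed and rigid, about 130 g. It starts standing on the open desk to the robot's left of the caddy.
- blue_box_mid (a point): Centre (half-way up) of the dark blue cardboard box with a cream band and cream top label, an upright block 58 mm along its own x, 34 mm along its own y, 56 mm tall; own z is up. Closed and rigid, about 150 g. It starts loose inside the caddy, somewhere near the middle of the row, with its 58 mm side across the caddy, and slides when pushed.
- eraser: Blue and white eraser, 19x43x13 mm, a bystander lying near the desk's front edge; origin at the middle of its underside.
- stapler: Red and black stapler, 34x119x45 mm, a bystander behind the boxes; origin at the middle of its underside.
- sticky_notes: Pad of yellow sticky notes, 76x76x10 mm, a bystander behind the boxes; origin at the middle of its underside.
Not all that is in view belongs to the job. Of the things shaped like the caddy, the wooden one is meant.

How it is judged:
At the end, for the whole second after the job is handed in: All four boxes stand in the caddy in one row: each within 4 mm of the height it has when standing on the caddy's floor, upright within 0.08 rad, its centre within 10 mm of the caddy's long centre line, and wholly between the solid end wall and the sprung plate (2 mm tolerance) (z of red_box_mid in the frame of caddy between 0.032 and 0.04 m and x of red_box_mid in the frame of caddy between -0.01 and 0.01 m and y of red_box_mid in the frame of caddy between -0.062 and 0.05 m and angle between each of red_box_mid, green_box_mid, yellow_box_mid, blue_box_mid's own z axis and vertical below 0.08 rad and z of green_box_mid in the frame of caddy between 0.031 and 0.039 m and x of green_box_mid in the frame of caddy between -0.01 and 0.01 m and y of green_box_mid in the frame of caddy between -0.066 and 0.054 m and z of yellow_box_mid in the frame of caddy between 0.029 and 0.037 m and x of yellow_box_mid in the frame of caddy between -0.01 and 0.01 m and y of yellow_box_mid in the frame of caddy between -0.07 and 0.058 m and z of blue_box_mid in the frame of caddy between 0.027 and 0.035 m and x of blue_box_mid in the frame of caddy between -0.01 and 0.01 m and y of blue_box_mid in the frame of caddy between -0.068 and 0.056 m); the robot touches nothing.
It fails at once if the eraser is pushed more than 3 cm from its place (distance of eraser from where it was at the start of the episode above 0.03 m).
It fails at once if the stapler is pushed more than 3 cm from its place (distance of stapler from where it was at the start of the episode above 0.03 m).
It fails at once if the pad of sticky notes is pushed more than 3 cm from its place (distance of sticky_notes from where it was at the start of the episode above 0.03 m).
It also fails if it takes over 66 s, if anything falls off the work surface, if the arm or the gripper's body presses on something with over 40 N, if the wrist force passes 120 N, or if a joint passes its speed limit or range.

## Robot

A 6-joint arm with a two-finger parallel gripper is mounted at the origin on a cart in front of the work surface, level with it; the furniture and walls round the work are solid. World frame = base frame: x ahead of the robot, y to its left, z up, the work surface at z = 0. Lengths are in m, angles in rad, forces in N, time in s.
With the tool pointing down it reaches from about 0.25 to 0.775 m from the base axis. Payload 4 kg.
Tool frame: the origin (TCP) lies midway between the tips of the shut fingers; the grasp point (between the pads) lies 19 mm behind it (robot.tcp_to_grasp is the distance from the TCP to the grasp point, in m); z points along the fingers, y is the line along which they close (so a half turn about z gives the same grasp; the last joint's range is limited). The gripper opens to 94 mm and grips with 3 to 60 N. Pads are 16 mm wide; open, the fingers measure 119 mm over their backs; the gripper's body (75 mm by 177 mm) begins 78 mm behind the grasp point.
Start: joints at [1.199, 0.087, 1.371, -0, 1.684, -0.103], TCP at [0.146, 0.53, 0.206] pointing down, gripper open.
Joint ranges: [-3.1, 3.1], [-0.76, 2.03], [0.27, 2.55], [-1.08, 4.22], [0.17, 2.65], [-2.57, 2.57]. Speed limits (rad/s): [2.79, 2.79, 3.14, 3.14, 3.14, 3.14].

## Interface

Orientations are given as [roll, pitch, yaw] about the fixed x, y, z axes, in that order (R = Rz(yaw) Ry(pitch) Rx(roll)).
In Python, from bench import robot, viewer gives the robot as it stands. The module is installed in compiled form; this text tells all that it offers.
- The arm moves only by the shell command python3 -m handwheel 'ROWS' [OPENING]. ROWS is JSON, a list of rows, each a list of 6 numbers: the shift along the tool's x, y, z in units of 0.2 m (1.0 is 0.2 m), then the turn, a rotation vector about the tool's x, y, z in units of 30 degrees (1.0 is 30 degrees). In form: [[x, y, z, wx, wy, wz], ...]. A call has 1 to 10 rows; each row is the pose to reach, as a shift and turn from the pose commanded when the call began, along the tool's axes at that moment; what a row does not reach only later rows make up. A row lasts 1/12 s, in which the tool goes at most 41.7 mm and 7.16 degrees, less where a joint would pass 70% of its speed; a pose out of reach is approached as far as the arm can. A call with a number of a shift or a turn outside -1 to 1 is refused whole. A call with a gripper value outside its range is refused whole. OPENING is the gripper's target within -1 to 1 (shut at 1, half-way at 0, fully open at -1), set as the call begins (- or left out, the last holds). The fingers move at their own pace and stop on an object; the grip force is fixed at half the most. Time passes only in rows, so rows that repeat a pose let the fingers close. It gives the time, the measured TCP pose, the force, the opening and the grip force at its end, in the units of the state.
- robot.get_obs(): the state, without advancing time (a new reading comes with each control period).
- viewer.snapshot(name): name is "scene" or "side" or "wrist"; returns the picture (420x560x3 uint8, red, green, blue); there is no depth.
- viewer.calibration(name): a dict with "fx", "fy", "cx", "cy" (pixels), "k1" (the pictures are not rectified: a ray, as slopes to the right and down, at radius r is drawn at 1 + k1 r^2 times it, then the intrinsics apply), "R" (3x3) and "t" (3): a world point X has camera coordinates R X + t. Camera axes: x right, y down, z forward; pixel columns grow to the right and rows downward; lengths in m; the calibration is good to about 2 mm. A picture is of the moment at which its call begins: read the wrist's pose just before it. calibration takes no time and is no camera call; for the wrist camera it gives the pose at the moment of the call.
- robot.close_job(): hands the job in; it is judged then, once.
The state is a dict: "time": time; "joint_positions": joint angles; "qvel": joint speeds; "joint_torque": joint torques, N m; "tool_pos": TCP position; "ee_rot": TCP orientation; "wrist_force": force on the tool from outside, world axes, zero at the start; "wrist_torque": the same for the moment, N m; "width": finger opening in m; "finger_force": force on a finger pad.
Only numpy, scipy, OpenCV 4.12 (cv2) and the standard library are available. Lean on these libraries where they do the work, as an engineer would, in place of code of your own. Each camera call takes 0.05 s, during which the arm holds its last target. There are 200 camera calls.

## Working session

There is one attempt and no reset: what is moved stays moved. The work goes in short steps, Python scripts to look and compute and a shell command to move; the robot and the scene stay as the last step left them, time stands still between calls to the robot, and variables do not carry over. Pictures are saved under pics/ and viewed, at most 10 in all, crops included, and the job is handed in when it is done.

```bash
mkdir -p pics; python3 - <<'E'
from bench import robot, viewer
import cv2
for n in("scene","side"):
    im=viewer.snapshot(n); cv2.imwrite(f"pics/{n}0.png",cv2.resize(im[:,:,::-1],(800,600),interpolation=cv2.INTER_CUBIC))
    c=viewer.calibration(n); print(n,{k:(v.tolist() if hasattr(v,'tolist') else v) for k,v in c.items()})
o=robot.get_obs(); print(o["tool_pos"],o["ee_rot"],o["width"],o["time"],robot.tcp_to_grasp)
E
```

```text
scene {'fx': 397.23487658283756, 'fy': 397.23487658283756, 'cx': 279.67023091548856, 'cy': 208.8778497382769, 'k1': -0.0009135093488957445, 'R': [[0.8731401417104754, -0.4873618665712306, -0.010232494613594779], [-0.27938700936214017, -0.4831179422167401, -0.8297830758143613], [0.3994611269366403, 0.7273757384739119, -0.5579922429084841]], 't': [-0.5266366435208402, 0.2034730465875693, 0.8918656610937123]}
side {'fx': 493.5643259001306, 'fy': 493.5643259001306, 'cx': 285.380272801629, 'cy': 198.31968636272745, 'k1': -0.07104205775343338, 'R': [[-0.9144903844939983, -0.4039362032741416, -0.023299792970982044], [-0.17840462155286319, 0.45424519895564175, -0.8728305048715524], [0.363151659333396, -0.7940383132508284, -0.4874669521241213]], 't': [0.528621628743965, 0.17731594170953266, 1.229829557091343]}
[0.14589568 0.52978112 0.20442829] [-3.13961337e+00 -1.90180075e-04  2.87278749e+00] 0.09386697582060825 0.1 0.0188
```

View pics/scene0.png

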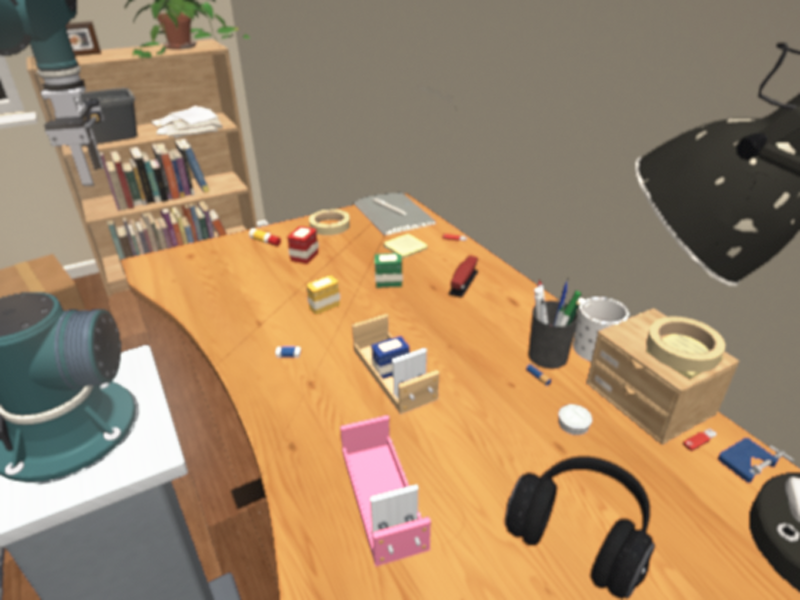

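View pics/side0.png

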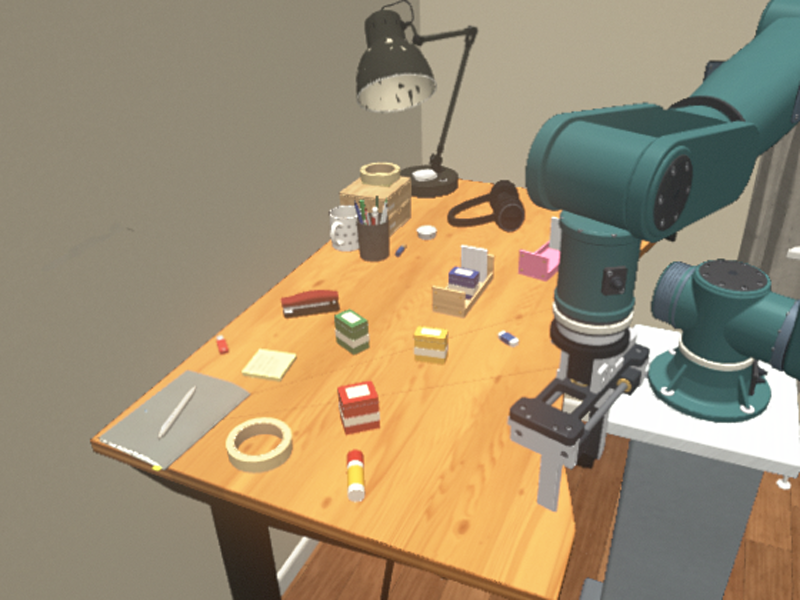

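The scene view shows the wooden caddy at about (395,365) with the blue box inside, red (303,244), green (389,269) and yellow (323,293). The pink caddy is a decoy. Next I'll enlarge crops for measuring.

```bash
python3 - <<'E'
import cv2
from bench import viewer
a=viewer.snapshot("scene")[:,:,::-1]; b=viewer.snapshot("side")[:,:,::-1]
cv2.imwrite("pics/c1.png",cv2.resize(a[150:290,190:320],None,fx=4.2,fy=4.2,interpolation=cv2.INTER_CUBIC))
cv2.imwrite("pics/c2.png",cv2.resize(b[160:310,225:360],None,fx=4,fy=4,interpolation=cv2.INTER_CUBIC))
E
```

```text
(no output)
```

View pics/c1.png

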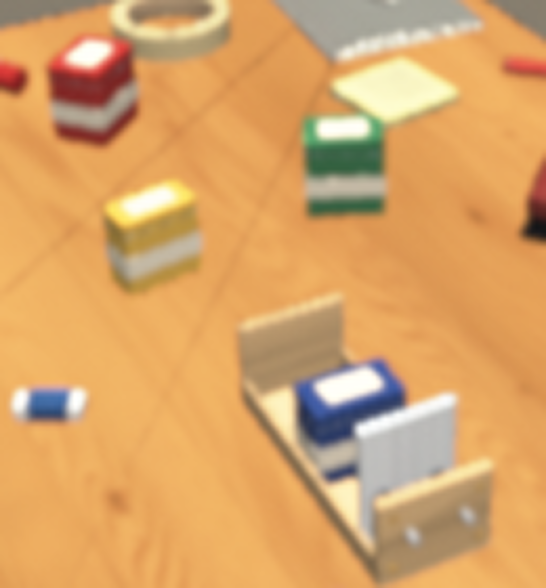

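View pics/c2.png

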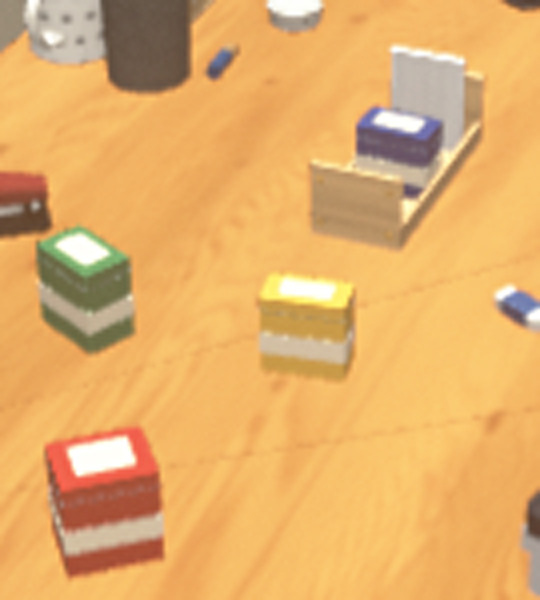

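```bash
cat > h.py <<'E'
import numpy as np
from bench import robot, viewer
from scipy.optimize import least_squares
from scipy.spatial.transform import Rotation as R
def proj(c,X):
    p=np.asarray(X)@np.array(c["R"]).T+c["t"]; s=p[:,:2]/p[:,2:]
    s=s*(1+c["k1"]*(s**2).sum(1,keepdims=True)); return s*[c["fx"],c["fy"]]+[c["cx"],c["cy"]]
def place(q,P):
    P=np.array(P,float); c,s=np.cos(q[2]),np.sin(q[2])
    return np.c_[q[0]+c*P[:,0]-s*P[:,1], q[1]+s*P[:,0]+c*P[:,1],P[:,2]]
def fit(obs,q0,sym=True):
    # obs: list of (cal, pixels, local points)
    f=lambda q: np.concatenate([(proj(c,place(q,P))-px).ravel() for c,px,P in obs])
    rs=[least_squares(f,[*q0,y],loss="soft_l1") for y in np.arange(-1.5,1.6,.5)]
    r=min(rs,key=lambda r:r.cost); return r.x,np.sqrt(np.mean(r.fun**2))
def rect(w,d,z): return [[-w/2,-d/2,z],[w/2,-d/2,z],[w/2,d/2,z],[-w/2,d/2,z]]
E
python3 - <<'E'
from h import *
A=viewer.calibration("scene");B=viewer.calibration("side")
pa=lambda l:np.array(l)/4.2+[190,150]
pb=lambda l:np.array(l)/4+[225,160]
D={'red':(.046,.066,[(51,68),(85,38),(133,46),(100,80)],[(46,436),(148,428),(158,480),(58,491)]),
'green':(.038,.064,[(308,115),(378,116),(384,150),(304,150)],[(37,242),(78,226),(130,262),(88,280)]),
'yellow':(.030,.060,[(106,212),(180,183),(199,205),(119,233)],[(262,277),(355,280),(353,308),(260,305)]),
'blue':(.034,.059,[(297,378),(385,360),(405,388),(312,411)],[(368,106),(442,122),(437,143),(358,128)])}
import itertools
for n,(d,z,a,b) in D.items():
    best=None
    for i in range(4):
      for j in range(4):
        for sg in(1,):
          P=np.array(rect(.058,d,z))[::-1]  # clockwise seen from above = clockwise in image
          for q0 in [(.4,.4)]:
            r=fit([(A,pa(a),np.roll(P,i,0)),(B,pb(b),np.roll(P,j,0))],q0)
            if best is None or r[1]<best[1]: best=r
    print(n,best)
W=[[-.036,.074,.06],[.036,.074,.06],[-.03,-.074,.086],[.03,-.074,.086],[-.036,-.108,.06],[.036,-.108,.06]]
a=[(240,326),(342,297),(357,430),(457,397),(376,503),(492,465)]
b=[(403,193),(312,163),(466,60),(392,48)]
print(fit([(A,pa(a),W),(B,pb(b),W[:4])],(.5,.1)))
E
```

```text
red (array([0.52357093, 0.31875236, 0.62404497]), np.float64(1.5681803823628744))
green (array([ 0.64095197,  0.11989322, -3.57624782]), np.float64(1.5016119629945333))
yellow (array([0.48391565, 0.10139155, 3.30967289]), np.float64(1.8090663991278049))
blue (array([ 0.50825794, -0.13641982,  3.03670566]), np.float64(1.4872234666938087))
(array([ 0.50933764, -0.13008694, -0.02218924]), np.float64(1.310403727742251))
```

```bash
cat > go.py <<'E'
import sys
from h import *
def go(x,y,z,a,o=None):
    "a: world angle of the closing axis (mod pi)"
    o=o or robot.get_obs(); Rc=R.from_euler('xyz',o["ee_rot"]); p=np.array(o["tool_pos"])
    Rt=R.from_euler('xyz',[np.pi,0,a+np.pi/2])
    d=Rc.inv().apply(np.array([x,y,z])-p)/.2; w=(Rc.inv()*Rt).as_rotvec()/(np.pi/6)
    n=max(np.linalg.norm(d)*200/41.7,np.linalg.norm(w)*30/7.16)
    print("go",(x,y,z,a),np.round([*d,*w],3).tolist(),"rows>=%.1f"%n,"t",round(float(o["time"]),2),"F",np.round(o["wrist_force"],1),"at",np.round(p,4),"w",round(float(o["width"]),4))
if __name__=="__main__": go(*map(float,sys.argv[1:5]))
E
python3 - <<'E'
from go import *
c=viewer.calibration("wrist"); Rw=np.array(c["R"]); print("cam at",-Rw.T@c["t"],"axes",Rw[2],Rw[0],c["fx"])
go(.42,.20,.30,.168)
E
```

```text
cam at [0.08206389 0.54712061 0.38418724] axes [ 0.22082302 -0.0609229  -0.97340926] [ 2.64640228e-01  9.64347161e-01 -3.20697327e-04] 346.5225841240354
go (0.42, 0.2, 0.3, 0.168) [-1.759, -1.227, -0.475, -0.002, 0.001, 2.166] rows>=10.5 t 0.2 F [-0.9 -0.1 -0. ] at [0.1459 0.5299 0.2048] w 0.0942
```

```bash
python3 -m handwheel '[[-0.2,-0.14,-0.05,0,0,0.2],[-0.4,-0.27,-0.1,0,0,0.4],[-0.6,-0.41,-0.15,0,0,0.6],[-0.8,-0.54,-0.2,0,0,0.8],[-1.0,-0.68,-0.25,0,0,1.0]]' -1; python3 go.py .42 .20 .32 .168
```

```text
time: 0.62
tool_pos: [0.279, 0.3734, 0.2479]
ee_rot: [3.142, 0.0, 2.345]
wrist_force: [1.4, 0.1, -1.1]
width: 0.0942
finger_force: 0.0
go (0.42, 0.2, 0.32, 0.168) [-1.113, -0.102, -0.36, 0.0, 0.0, 1.158] rows>=5.6 t 0.62 F [ 1.4  0.1 -1.1] at [0.279  0.3734 0.2479] w 0.0942
```

```bash
python3 -m handwheel '[[-0.2,-0.02,-0.07,0,0,0.2],[-0.4,-0.04,-0.14,0,0,0.4],[-0.6,-0.06,-0.2,0,0,0.6],[-0.8,-0.08,-0.28,0,0,0.8],[-1.0,-0.1,-0.36,0,0,1.0],[-1.0,-0.1,-0.36,0,0,1.0],[-1.0,-0.1,-0.36,0,0,1.0]]'; python3 - <<'E'
from go import *
import cv2
c=viewer.calibration("wrist"); im=viewer.snapshot("wrist"); np.save("w1.npy",dict(c),allow_pickle=True)
cv2.imwrite("pics/w1.png",cv2.resize(im[:,:,::-1],(800,600),interpolation=cv2.INTER_CUBIC)); cv2.imwrite("pics/w1n.png",im[:,:,::-1])
go(.49,-.06,.28,-.022)
E
```

```text
time: 1.2
tool_pos: [0.4061, 0.2169, 0.3205]
ee_rot: [3.14, -0.0, 1.822]
wrist_force: [-0.7, -0.1, -1.1]
width: 0.0937
finger_force: 0.0
go (0.49, -0.06, 0.28, -0.022) [-1.453, 0.063, 0.197, -0.0, -0.001, 0.526] rows>=7.0 t 1.25 F [0.8 0.8 0.2] at [0.4049 0.2181 0.3196] w 0.0941
```

View pics/w1.png

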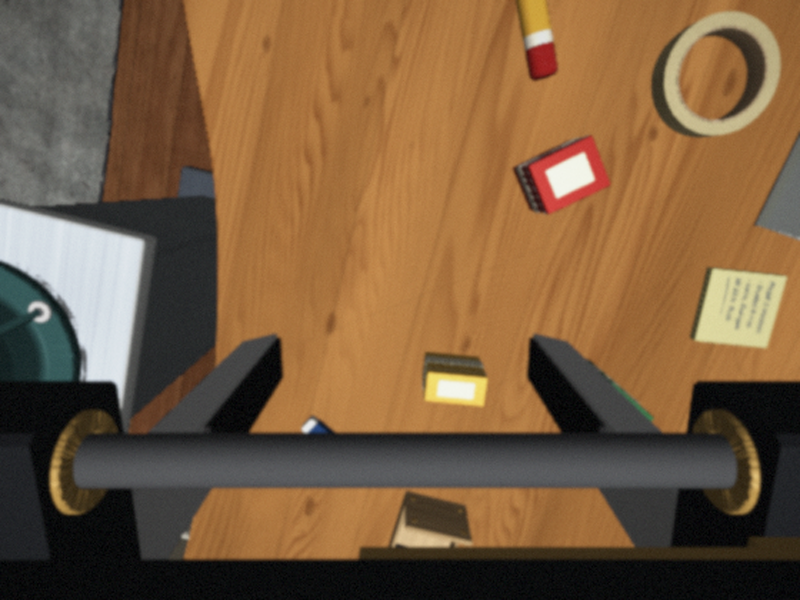

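```bash
python3 - <<'E'
from go import *
c=np.load("w1.npy",allow_pickle=True).item(); k=.7
for n,d,z,px,q0 in [("red",.046,.066,[(528,170),(591,137),(610,184),(547,212)],(.52,.32)),("yellow",.03,.06,[(426,373),(488,375),(485,406),(425,402)],(.48,.1))]:
    P=np.array(rect(.058,d,z))[::-1]
    print(n,min((fit([(c,np.array(px)*k,np.roll(P,i,0))],q0) for i in range(4)),key=lambda r:r[1]))
go(.50,-.17,.31,-.022)
E
python3 -m handwheel '[[-0.2,0.01,0.02,0,0,0.1],[-0.4,0.02,0.03,0,0,0.2],[-0.6,0.03,0.04,0,0,0.3],[-0.8,0.04,0.05,0,0,0.4],[-1.0,0.05,0.05,0,0,0.53]]'; python3 go.py .5 -.17 .31 -.022
```

```text
red (array([ 0.52499362,  0.31880698, -2.42624438]), np.float64(1.4576809044612433))
yellow (array([ 0.48607781,  0.10549916, -2.93914259]), np.float64(0.3719717884495059))
go (0.5, -0.17, 0.31, -0.022) [-1.998, -0.026, 0.047, -0.0, -0.001, 0.526] rows>=9.6 t 1.25 F [0.8 0.8 0.2] at [0.4049 0.2181 0.3196] w 0.0941
time: 1.67
tool_pos: [0.4639, 0.028, 0.3083]
ee_rot: [-3.139, -0.001, 1.55]
wrist_force: [-0.7, 0.4, 0.6]
width: 0.0938
finger_force: 0.0
go (0.5, -0.17, 0.31, -0.022) [-0.986, 0.201, -0.01, -0.004, -0.002, 0.003] rows>=4.8 t 1.67 F [-0.7  0.4  0.6] at [0.4639 0.028  0.3083] w 0.0938
```

```bash
python3 -m handwheel '[[-0.2,0.04,0,0,0,0],[-0.4,0.08,0,0,0,0],[-0.6,0.12,0,0,0,0],[-0.8,0.16,0,0,0,0],[-0.98,0.2,0,0,0,0],[-0.98,0.2,0,0,0,0],[-0.98,0.2,0,0,0,0]]'; python3 - <<'E'
from go import *
import cv2
c=viewer.calibration("wrist"); im=viewer.snapshot("wrist"); np.save("w2.npy",dict(c),allow_pickle=True)
cv2.imwrite("pics/w2.png",cv2.resize(im[:,:,::-1],(800,600),interpolation=cv2.INTER_CUBIC))
go(.508,-.136,.20,-.022)
E
```

```text
time: 2.25
tool_pos: [0.5002, -0.1688, 0.3077]
ee_rot: [-3.138, -0.002, 1.548]
wrist_force: [0.7, 0.8, 0.6]
width: 0.0943
finger_force: 0.0
go (0.508, -0.136, 0.2, -0.022) [0.158, 0.037, 0.542, -0.004, -0.004, 0.002] rows>=2.7 t 2.3 F [-0.1  0.1  0.4] at [ 0.5002 -0.1677  0.3084] w 0.094
```

View pics/w2.png

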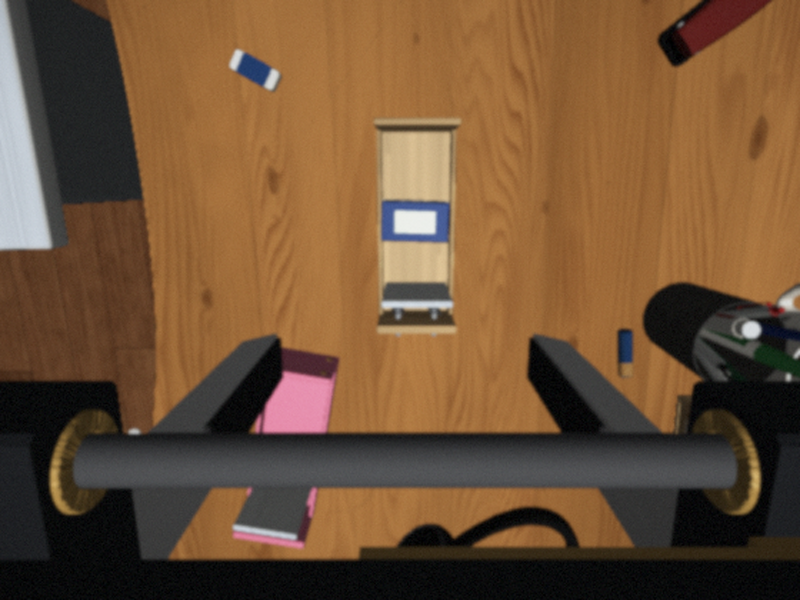

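```bash
python3 - <<'E'
from go import *
c=np.load("w2.npy",allow_pickle=True).item(); k=.7
W=[[-.036,.074,.06],[.036,.074,.06],[-.03,-.074,.086],[.03,-.074,.086],[-.036,-.104,.06],[.036,-.104,.06]]
# image left is small x
px=np.array([(375,123.5),(460.5,123.5),(382.5,297),(452,296),(377,328.5),(457,328.5)])*k
q,e=fit([(c,px,W)],(.51,-.13)); print(q,e); print((proj(c,place(q,W))-px).round(1).tolist())
B=np.array(rect(.058,.034,.059))[::-1]
print(fit([(c,np.array([(381,201),(449,202),(447,242),(381,240)])*k,B)],(.51,-.13)))
E
```

```text
[ 0.51127609 -0.1282453  -0.01980847] 2.2406868296288596
[[-0.9, -2.6], [0.9, -2.7], [-0.6, 4.3], [1.1, 4.9], [-0.2, 0.1], [-0.1, 0.1]]
(array([ 0.50877032, -0.13673394, -0.04318925]), np.float64(0.2544021979975775))
```

```bash
python3 - <<'E'
from go import *
c=np.load("w2.npy",allow_pickle=True).item(); k=.7
W=[[-.036,.074,.06],[.036,.074,.06],[-.03,-.074,.086],[.03,-.074,.086],[-.036,-.104,.06],[.036,-.104,.06]]
px=np.array([(375,121.5),(460.5,121.5),(382.5,302.5),(452,302),(377,328.5),(457,328.5)])*k
q,e=fit([(c,px,W)],(.51,-.13)); print(q,e); print((proj(c,place(q,W))-px).round(1).tolist())
go(.509,-.137,.10,-.03); go(.509,-.137,.03,-.03)
E
```

```text
[ 0.51126458 -0.12847541 -0.01966212] 0.7598861905957714
[[-1.0, -1.0], [0.8, -1.1], [-0.6, 0.6], [1.1, 0.9], [-0.2, 0.3], [-0.1, 0.2]]
go (0.509, -0.137, 0.1, -0.03) [0.152, 0.043, 1.042, -0.004, -0.004, 0.018] rows>=5.1 t 2.3 F [-0.1  0.1  0.4] at [ 0.5002 -0.1677  0.3084] w 0.094
go (0.509, -0.137, 0.03, -0.03) [0.151, 0.044, 1.392, -0.004, -0.004, 0.018] rows>=6.7 t 2.3 F [-0.1  0.1  0.4] at [ 0.5002 -0.1677  0.3084] w 0.094
```

```bash
python3 -m handwheel '[[0.08,0.02,0.2,0,0,0],[0.15,0.04,0.4,0,0,0],[0.15,0.04,0.6,0,0,0],[0.15,0.04,0.8,0,0,0],[0.15,0.04,1.0,0,0,0]]' ; python3 go.py .509 -.137 .029 -.02
```

```text
time: 2.72
tool_pos: [0.5086, -0.1359, 0.1082]
ee_rot: [3.141, -0.001, 1.553]
wrist_force: [0.8, -0.2, -0.8]
width: 0.0944
finger_force: 0.0
go (0.509, -0.137, 0.029, -0.02) [-0.006, 0.002, 0.396, 0.002, -0.001, 0.005] rows>=1.9 t 2.72 F [ 0.8 -0.2 -0.8] at [ 0.5086 -0.1359  0.1082] w 0.0944
```

```bash
python3 -m handwheel '[[0,0,0.15,0,0,0],[0,0,0.3,0,0,0],[0,0,0.38,0,0,0],[0,0,0.38,0,0,0]]' -1; python3 -m handwheel '[[0,0,0,0,0,0],[0,0,0,0,0,0],[0,0,0,0,0,0],[0,0,0,0,0,0],[0,0,0,0,0,0],[0,0,0,0,0,0]]' 0.7; python3 go.py .5122 -.0755 .028 -.02
```

```text
time: 3.05
tool_pos: [0.5053, -0.1352, 0.029]
ee_rot: [-3.133, -0.004, 1.552]
wrist_force: [0.0, -0.5, -1.1]
width: 0.0942
finger_force: 0.0
time: 3.55
tool_pos: [0.5093, -0.1398, 0.0347]
ee_rot: [3.14, 0.001, 1.548]
wrist_force: [0.9, 0.8, 5.9]
width: 0.0584
finger_force: 29.9
go (0.5122, -0.0755, 0.028, -0.02) [0.322, 0.007, 0.033, 0.003, 0.001, -0.005] rows>=1.6 t 3.55 F [0.9 0.8 5.9] at [ 0.5093 -0.1398  0.0347] w 0.0584
```

```bash
python3 -m handwheel '[[0.08,0,0,0,0,0],[0.16,0.01,0,0,0,0],[0.22,0.01,0,0,0,0],[0.28,0.01,0,0,0,0],[0.28,0.01,0,0,0,0]]'; python3 go.py .5122 -.0755 .03 -.02
```

```text
time: 3.97
tool_pos: [0.513, -0.0817, 0.0348]
ee_rot: [3.139, -0.001, 1.55]
wrist_force: [-0.0, 2.7, 6.0]
width: 0.0579
finger_force: 29.9
go (0.5122, -0.0755, 0.03, -0.02) [0.031, -0.005, 0.024, 0.004, -0.003, -0.002] rows>=0.2 t 3.97 F [-0.   2.7  6. ] at [ 0.513  -0.0817  0.0348] w 0.0579
```

```bash
python3 -m handwheel '[[0.02,0,0,0,0,0],[0.03,0,0,0,0,0],[0.035,0,0,0,0,0],[0.035,0,0,0,0,0]]';python3 -m handwheel '[[0.01,0,0,0,0,0],[0.01,0,0,0,0,0],[0.01,0,0,0,0,0]]'
```

```text
time: 4.3
tool_pos: [0.5132, -0.0785, 0.0348]
ee_rot: [3.139, 0.004, 1.548]
wrist_force: [0.6, -4.0, 5.2]
width: 0.0579
finger_force: 29.9
time: 4.55
tool_pos: [0.5132, -0.0784, 0.0347]
ee_rot: [3.139, 0.007, 1.548]
wrist_force: [-0.3, -8.4, 5.1]
width: 0.0578
finger_force: 29.9
```

```bash
python3 -m handwheel '[[-0.005,0,0,0,0,0],[-0.005,0,0,0,0,0],[-0.005,0,-0.02,0,0,0]]' -1;  python3 -m handwheel '[[0,0,-0.2,0,0,0],[0,0,-0.4,0,0,0],[0.1,0,-0.6,0,0,0],[0.2,0.05,-0.8,0,0,0]]'; python3 go.py .59 .06 .24 -.434
```

```text
time: 4.8
tool_pos: [0.5107, -0.0749, 0.0359]
ee_rot: [-3.138, -0.002, 1.548]
wrist_force: [-0.5, 0.5, -0.1]
width: 0.0746
finger_force: 0.0
time: 5.13
tool_pos: [0.5203, -0.0385, 0.193]
ee_rot: [-3.14, -0.001, 1.546]
wrist_force: [1.6, -0.3, 0.2]
width: 0.0934
finger_force: 0.0
go (0.59, 0.06, 0.24, -0.434) [0.501, 0.336, -0.235, -0.003, -0.001, 0.782] rows>=3.3 t 5.13 F [ 1.6 -0.3  0.2] at [ 0.5203 -0.0385  0.193 ] w 0.0934
```

```bash
python3 -m handwheel '[[0.14,0.12,-0.09,0,0,0.2],[0.28,0.24,-0.18,0,0,0.4],[0.42,0.36,-0.27,0,0,0.6],[0.56,0.48,-0.35,0,0,0.78],[0.56,0.48,-0.35,0,0,0.78],[0.56,0.48,-0.35,0,0,0.78]]';  python3 - <<'E'
from go import *
import cv2
c=viewer.calibration("wrist"); im=viewer.snapshot("wrist"); np.save("w3.npy",dict(c),allow_pickle=True)
cv2.imwrite("pics/w3.png",cv2.resize(im[:,:,::-1],(800,600),interpolation=cv2.INTER_CUBIC))
hsv=cv2.cvtColor(im,cv2.COLOR_RGB2HSV)
m=cv2.inRange(hsv,(50,90,40),(85,255,255))
go(.641,.12,.12,-.434)
E
```

```text
time: 5.63
tool_pos: [0.6208, 0.0726, 0.2607]
ee_rot: [-3.14, 0.0, 1.144]
wrist_force: [-0.7, -0.5, 0.4]
width: 0.0939
finger_force: 0.0
go (0.641, 0.12, 0.12, -0.434) [0.266, -0.003, 0.701, -0.004, 0.002, 0.01] rows>=3.6 t 5.68 F [-0.  -0.3 -1.1] at [0.6198 0.0714 0.2602] w 0.0938
```

View pics/w3.png

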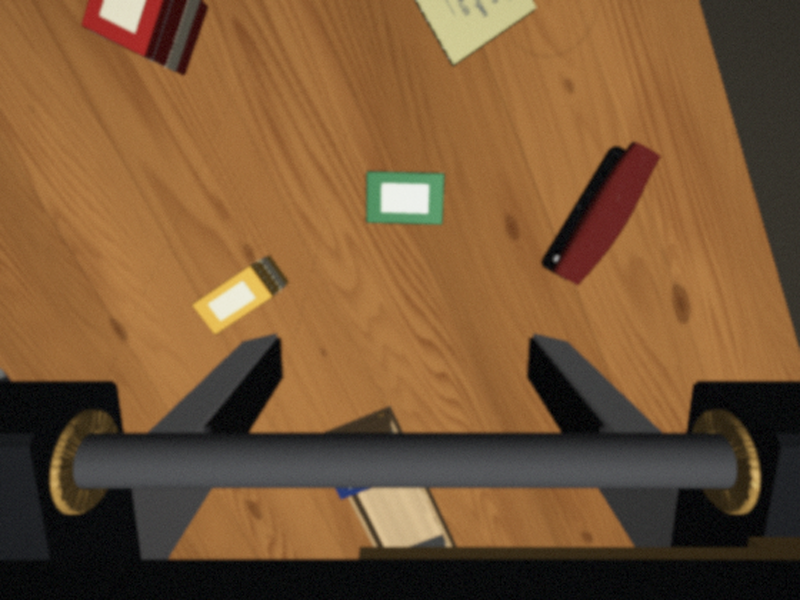

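```bash
python3 - <<'E'
from go import *
c=np.load("w3.npy",allow_pickle=True).item(); k=.7
for n,d,z,px,q0 in [("green",.038,.064,[(367,171),(443,174),(442,224),(367,223)],(.64,.12)),("yellow",.03,.06,[(193,305),(255,266),(277,293),(215,333)],(.48,.1))]:
    P=np.array(rect(.058,d,z))[::-1]
    q,e=min((fit([(c,np.array(px)*k,np.roll(P,i,0))],q0) for i in range(4)),key=lambda r:r[1]); q[2]=(q[2]+np.pi/2)%np.pi-np.pi/2
    print(n,q,e)
    if n=="green": go(q[0],q[1],.12,q[2]); go(q[0],q[1],.026,q[2])
E
```

```text
green [ 0.64273602  0.12058376 -0.44927991] 0.6945927641112132
go (np.float64(0.64273602393142), np.float64(0.1205837621609058), 0.12, np.float64(-0.44927991490036057)) [0.272, 0.004, 0.701, -0.004, 0.002, 0.039] rows>=3.6 t 5.68 F [-0.  -0.3 -1.1] at [0.6198 0.0714 0.2602] w 0.0938
go (np.float64(0.64273602393142), np.float64(0.1205837621609058), 0.026, np.float64(-0.44927991490036057)) [0.272, 0.005, 1.171, -0.004, 0.002, 0.039] rows>=5.8 t 5.68 F [-0.  -0.3 -1.1] at [0.6198 0.0714 0.2602] w 0.0938
yellow [0.48805147 0.10422357 0.11811009] 1.33554053971411
```

```bash
python3 -m handwheel '[[0.12,0,0.15,0,0,0],[0.24,0,0.3,0,0,0.04],[0.27,0,0.5,0,0,0.04],[0.27,0,0.7,0,0,0.04],[0.27,0,0.9,0,0,0.04],[0.27,0,1.0,0,0,0.04]]' -1; python3 go.py .6427 .1206 .027 -.449
```

```text
time: 6.18
tool_pos: [0.6374, 0.1182, 0.0541]
ee_rot: [-3.132, 0.006, 1.118]
wrist_force: [-0.4, -0.6, -1.1]
width: 0.0937
finger_force: 0.0
go (0.6427, 0.1206, 0.027, -0.449) [0.023, 0.02, 0.135, -0.019, 0.012, -0.007] rows>=0.7 t 6.18 F [-0.4 -0.6 -1.1] at [0.6374 0.1182 0.0541] w 0.0937
```

```bash
python3 -m handwheel '[[0,0,0.08,0,0,0],[0,0,0.14,0,0,0],[0,0,0.165,0,0,0],[0,0,0.165,0,0,0],[0,0,0.165,0,0,0]]' -1; python3 -m handwheel '[[0,0,0,0,0,0],[0,0,0,0,0,0],[0,0,0,0,0,0],[0,0,0,0,0,0],[0,0,0,0,0,0]]' 0.7; python3 go.py .5118 -.105 .13 -.02
```

```text
time: 6.6
tool_pos: [0.6431, 0.1194, 0.0294]
ee_rot: [3.14, -0.001, 1.118]
wrist_force: [0.1, 0.4, -0.0]
width: 0.094
finger_force: 0.0
time: 7.02
tool_pos: [0.6431, 0.12, 0.029]
ee_rot: [3.141, -0.001, 1.119]
wrist_force: [0.1, 0.6, 1.0]
width: 0.0643
finger_force: 0.0
go (0.5118, -0.105, 0.13, -0.02) [-1.298, -0.099, -0.506, 0.002, -0.001, -0.825] rows>=6.7 t 7.02 F [0.1 0.6 1. ] at [0.6431 0.12   0.029 ] w 0.0643
```

```bash
python3 -m handwheel '[[0,0,0,0,0,0],[0,0,0,0,0,0],[0,0,-0.1,0,0,0],[0,0,-0.3,0,0,0],[-0.15,-0.01,-0.45,0,0,-0.1],[-0.35,-0.03,-0.55,0,0,-0.3],[-0.55,-0.05,-0.55,0,0,-0.5],[-0.75,-0.06,-0.55,0,0,-0.65],[-0.95,-0.08,-0.55,0,0,-0.82],[-1.0,-0.08,-0.55,0,0,-0.82]]' 0.7; python3 go.py .5115 -.120 .13 -.02
```

```text
time: 7.85
tool_pos: [0.5377, -0.0573, 0.1379]
ee_rot: [-3.139, 0.003, 1.546]
wrist_force: [0.4, 0.4, -1.5]
width: 0.0577
finger_force: 30.0
go (0.5115, -0.12, 0.13, -0.02) [-0.316, -0.123, 0.041, -0.006, 0.005, -0.009] rows>=1.6 t 7.85 F [ 0.4  0.4 -1.5] at [ 0.5377 -0.0573  0.1379] w 0.0577
```

```bash
python3 -m handwheel '[[-0.15,-0.06,0,0,0,0],[-0.28,-0.11,0.02,0,0,0],[-0.32,-0.125,0.04,0,0,0],[-0.32,-0.125,0.04,0,0,0],[-0.32,-0.125,0.04,0,0,0]]'; python3 go.py .5115 -.120 .05 -.02
```

```text
time: 8.27
tool_pos: [0.5145, -0.1158, 0.1296]
ee_rot: [-3.141, -0.002, 1.547]
wrist_force: [-0.2, 0.0, -2.5]
width: 0.0575
finger_force: 30.0
go (0.5115, -0.12, 0.05, -0.02) [-0.022, -0.014, 0.398, -0.002, -0.003, -0.007] rows>=1.9 t 8.27 F [-0.2  0.  -2.5] at [ 0.5145 -0.1158  0.1296] w 0.0575
```

```bash
python3 -m handwheel '[[-0.02,-0.012,0.1,0,0,0],[-0.02,-0.012,0.2,0,0,0],[-0.02,-0.012,0.28,0,0,0],[-0.02,-0.012,0.36,0,0,0],[-0.02,-0.012,0.42,0,0,0],[-0.02,-0.012,0.42,0,0,0]]'; python3 go.py .512 -.116 .031 -.02
```

```text
time: 8.77
tool_pos: [0.5105, -0.1182, 0.0432]
ee_rot: [-3.136, -0.003, 1.55]
wrist_force: [0.5, 0.3, -2.2]
width: 0.0576
finger_force: 30.0
go (0.512, -0.116, 0.031, -0.02) [0.011, 0.007, 0.061, -0.011, -0.005, -0.002] rows>=0.3 t 8.77 F [ 0.5  0.3 -2.2] at [ 0.5105 -0.1182  0.0432] w 0.0576
```

```bash
python3 -m handwheel '[[0,0,0.03,0,0,0],[0,0,0.06,0,0,0],[0,0,0.06,0,0,0]]'; python3 -m handwheel '[[0.02,0,0,0,0,0],[0.04,0,0,0,0,0],[0.05,0,0,0,0,0]]'
```

```text
time: 9.02
tool_pos: [0.512, -0.12, 0.0339]
ee_rot: [-3.141, -0.0, 1.548]
wrist_force: [-0.7, 0.8, -2.3]
width: 0.0575
finger_force: 30.0
time: 9.27
tool_pos: [0.5129, -0.112, 0.0353]
ee_rot: [3.14, 0.005, 1.549]
wrist_force: [-0.5, -8.2, -3.4]
width: 0.0578
finger_force: 30.0
```

```bash
python3 -m handwheel '[[-0.005,0,0.015,0,0,0],[-0.005,0,0.015,0,0,0]]';python3 -m handwheel '[[0,0,0,0,0,0],[0,0,0,0,0,0],[0,0,-0.02,0,0,0],[0,0,-0.15,0,0,0],[0,0,-0.35,0,0,0],[0.1,0,-0.55,0,0,0],[0.3,-0.02,-0.55,0,0,0],[0.5,-0.04,-0.55,0,0,-0.1]]' -1; python3 go.py .487 .105 .13 .165
```

```text
time: 9.43
tool_pos: [0.5128, -0.112, 0.0319]
ee_rot: [3.14, 0.001, 1.548]
wrist_force: [-0.1, -4.0, -2.3]
width: 0.0578
finger_force: 30.0
time: 10.1
tool_pos: [0.5091, -0.0109, 0.1464]
ee_rot: [3.132, 0.0, 1.598]
wrist_force: [-0.5, -0.2, -1.1]
width: 0.0939
finger_force: 0.0
go (0.487, 0.105, 0.13, 0.165) [0.582, -0.095, 0.081, 0.017, 0.002, -0.263] rows>=2.9 t 10.1 F [-0.5 -0.2 -1.1] at [ 0.5091 -0.0109  0.1464] w 0.0939
```

```bash
python3 -m handwheel '[[0.2,-0.03,0.03,0,0,-0.1],[0.4,-0.06,0.06,0,0,-0.2],[0.56,-0.095,0.1,0,0,-0.26],[0.58,-0.095,0.2,0,0,-0.26],[0.58,-0.095,0.2,0,0,-0.26],[0.58,-0.095,0.2,0,0,-0.26]]' -1; python3 go.py .487 .105 .028 .165
```

```text
time: 10.6
tool_pos: [0.4832, 0.1045, 0.1009]
ee_rot: [-3.139, -0.0, 1.738]
wrist_force: [-0.3, 0.1, -0.3]
width: 0.0942
finger_force: 0.0
go (0.487, 0.105, 0.028, 0.165) [-0.001, 0.02, 0.365, -0.004, -0.0, 0.004] rows>=1.8 t 10.6 F [-0.3  0.1 -0.3] at [0.4832 0.1045 0.1009] w 0.0942
```

```bash
python3 -m handwheel '[[0,0.02,0.12,0,0,0],[0,0.02,0.24,0,0,0],[0,0.02,0.32,0,0,0],[0,0.02,0.365,0,0,0],[0,0.02,0.365,0,0,0],[0,0.02,0.365,0,0,0]]' -1; python3 -m handwheel '[[0,0,0,0,0,0],[0,0,0,0,0,0],[0,0,0,0,0,0],[0,0,0,0,0,0],[0,0,0,0,0,0],[0,0,0,0,0,0],[0,0,0,0,0,0]]' 0.7; python3 go.py .512 -.154 .13 -.02
```

```text
time: 11.1
tool_pos: [0.4889, 0.1041, 0.0293]
ee_rot: [3.141, 0.0, 1.735]
wrist_force: [0.7, 0.4, 1.1]
width: 0.0939
finger_force: 0.0
time: 11.68
tool_pos: [0.4879, 0.1048, 0.0287]
ee_rot: [-3.141, 0.0, 1.737]
wrist_force: [-1.2, -0.5, 2.6]
width: 0.0576
finger_force: 30.0
go (0.512, -0.154, 0.13, -0.02) [-1.296, -0.095, -0.506, -0.001, 0.0, 0.355] rows>=6.7 t 11.68 F [-1.2 -0.5  2.6] at [0.4879 0.1048 0.0287] w 0.0576
```

```bash
python3 -m handwheel '[[0,0,-0.15,0,0,0],[0,0,-0.35,0,0,0],[-0.15,-0.01,-0.51,0,0,0.05],[-0.35,-0.03,-0.51,0,0,0.15],[-0.55,-0.05,-0.51,0,0,0.25],[-0.75,-0.07,-0.51,0,0,0.35],[-0.95,-0.08,-0.51,0,0,0.355],[-0.98,-0.08,-0.51,0,0,0.355]]' 0.7; python3 go.py .512 -.1525 .13 -.02
```

```text
time: 12.35
tool_pos: [0.5046, -0.0969, 0.1299]
ee_rot: [-3.142, 0.004, 1.545]
wrist_force: [0.7, 0.3, -0.9]
width: 0.0578
finger_force: 30.0
go (0.512, -0.1525, 0.13, -0.02) [-0.277, 0.044, 0.0, -0.0, 0.007, -0.012] rows>=1.3 t 12.35 F [ 0.7  0.3 -0.9] at [ 0.5046 -0.0969  0.1299] w 0.0578
```

```bash
python3 -m handwheel '[[-0.15,0.02,0,0,0,0],[-0.26,0.044,0,0,0,0],[-0.28,0.044,0,0,0,0],[-0.28,0.044,0.1,0,0,0],[-0.28,0.044,0.2,0,0,0],[-0.28,0.044,0.2,0,0,0],[-0.28,0.044,0.2,0,0,0]]'; python3 go.py .512 -.1525 .05 -.02
```

```text
time: 12.93
tool_pos: [0.511, -0.1464, 0.0889]
ee_rot: [-3.138, -0.001, 1.551]
wrist_force: [-0.4, -0.3, -2.3]
width: 0.0576
finger_force: 30.0
go (0.512, -0.1525, 0.05, -0.02) [-0.031, 0.006, 0.194, -0.007, -0.003, 0.001] rows>=0.9 t 12.93 F [-0.4 -0.3 -2.3] at [ 0.511  -0.1464  0.0889] w 0.0576
```

```bash
python3 -m handwheel '[[-0.03,0,0,0,0,0],[-0.03,0,0.05,0,0,0],[-0.03,0.004,0.15,0,0,0],[-0.03,0.004,0.22,0,0,0],[-0.03,0.004,0.26,0,0,0],[-0.03,0.004,0.285,0,0,0],[-0.03,0.004,0.285,0,0,0]]'; python3 -m handwheel '[[0.02,0,0,0,0,0],[0.04,0,0,0,0,0],[0.05,0,0,0,0,0],[0.05,0,0,0,0,0]]'
```

```text
time: 13.52
tool_pos: [0.51, -0.1547, 0.0405]
ee_rot: [-3.135, 0.004, 1.551]
wrist_force: [-22.6, 1.5, 31.7]
width: 0.0611
finger_force: 30.3
time: 13.85
tool_pos: [0.5138, -0.1489, 0.0412]
ee_rot: [3.138, 0.012, 1.55]
wrist_force: [-14.5, -8.4, 24.6]
width: 0.0609
finger_force: 30.0
```

```bash
python3 -m handwheel '[[-0.03,0,-0.05,0,0,0],[-0.03,0,-0.2,0,0,0],[-0.03,0,-0.3,0,0,0],[-0.03,0,-0.3,0,0,0],[-0.03,0,-0.3,0,0,0]]'; python3 - <<'E'
from go import *
import cv2
a=viewer.snapshot("scene")[:,:,::-1]; b=viewer.snapshot("side")[:,:,::-1]
A=cv2.resize(a[190:290,235:315],(480,600),interpolation=cv2.INTER_CUBIC);B=cv2.resize(b[140:240,280:360],(320,400),interpolation=cv2.INTER_CUBIC)
B=cv2.copyMakeBorder(B,0,200,0,0,cv2.BORDER_CONSTANT)
cv2.imwrite("pics/s2.png",np.hstack([A,B])); go(.512,-.1525,.08,-.02)
E
```

```text
time: 14.27
tool_pos: [0.5143, -0.1495, 0.0948]
ee_rot: [3.138, 0.001, 1.551]
wrist_force: [0.7, 0.3, -1.7]
width: 0.0611
finger_force: 29.0
go (0.512, -0.1525, 0.08, -0.02) [-0.019, -0.001, 0.059, -0.004, -0.002, 0.0] rows>=0.3 t 14.37 F [-0.3  0.2 -2.3] at [ 0.5123 -0.1488  0.0917] w 0.0609
```

View pics/s2.png

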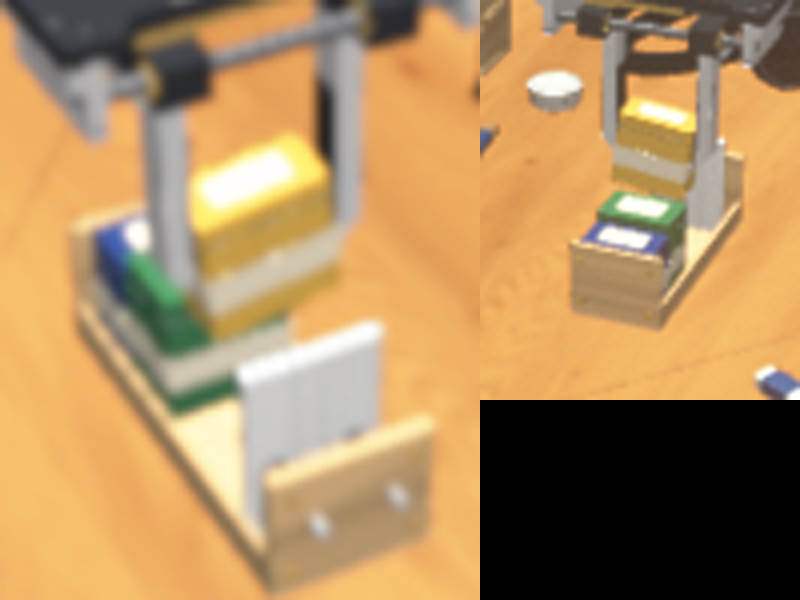

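```bash
python3 -m handwheel '[[0,0,-0.1,0,0,0],[0,0,-0.18,0,0,0],[0.2,0,-0.18,0,0,0],[0.4,0,-0.18,0,0,0],[0.6,0,-0.18,0,0,0],[0.8,-0.02,-0.1,0,0,0],[0.95,-0.04,0,0,0,0],[0.95,-0.04,0.1,0,0,0],[0.95,-0.04,0.18,0,0,0],[0.95,-0.04,0.18,0,0,0]]'; python3 go.py .505 .04 .034 -.02
```

```text
time: 15.2
tool_pos: [0.5041, 0.042, 0.051]
ee_rot: [-3.129, -0.0, 1.553]
wrist_force: [-0.2, 0.8, -1.7]
width: 0.0607
finger_force: 29.1
go (0.505, 0.04, 0.034, -0.02) [-0.01, 0.006, 0.085, -0.024, -0.001, 0.004] rows>=0.4 t 15.2 F [-0.2  0.8 -1.7] at [0.5041 0.042  0.051 ] w 0.0607
```

```bash
python3 -m handwheel '[[0,0,0.06,0,0,0],[0,0,0.1,0,0,0],[0,0,0.1,0,0,0]]'; python3 -m handwheel '[[0,0,0,0,0,0],[0,0,0,0,0,0],[0,0,0,0,0,0],[0,0,0.02,0,0,0],[0,0,0.02,0,0,0]]' 0.0;  python3 -m handwheel '[[0,0,0,0,0,0],[0,0,0,0,0,0],[0,0,0,0,0,0],[0,0,0,0,0,0]]' 0.7; python3 -m handwheel '[[0,0,-0.15,0,0,0],[0,0,-0.35,0,0,0],[-0.1,0,-0.5,0,0,0],[-0.3,0,-0.5,0,0,0],[-0.5,0.02,-0.5,0,0,0],[-0.7,0.03,-0.5,0,0,0],[-0.9,0.04,-0.5,0,0,0],[-0.96,0.04,-0.5,0,0,0],[-0.96,0.04,-0.5,0,0,0]]';python3 go.py .511 -.1525 .055 -.02
```

```text
time: 15.45
tool_pos: [0.5076, 0.0405, 0.0354]
ee_rot: [-3.138, -0.0, 1.55]
wrist_force: [-0.7, 0.0, -1.6]
width: 0.0604
finger_force: 29.1
time: 15.87
tool_pos: [0.5089, 0.0407, 0.0333]
ee_rot: [3.142, -0.0, 1.55]
wrist_force: [0.1, -0.0, -1.4]
width: 0.0607
finger_force: 29.1
time: 16.2
tool_pos: [0.5089, 0.0409, 0.0335]
ee_rot: [3.141, -0.0, 1.551]
wrist_force: [0.1, -0.6, -1.3]
width: 0.0612
finger_force: 29.1
time: 16.95
tool_pos: [0.5128, -0.1545, 0.1332]
ee_rot: [-3.141, 0.001, 1.546]
wrist_force: [0.3, 0.1, -2.2]
width: 0.0607
finger_force: 29.1
go (0.511, -0.1525, 0.055, -0.02) [0.01, -0.009, 0.391, -0.0, 0.002, -0.01] rows>=1.9 t 16.95 F [ 0.3  0.1 -2.2] at [ 0.5128 -0.1545  0.1332] w 0.0607
```

```bash
python3 -m handwheel '[[0.2,0,0,0,0,0],[0.4,0,0,0,0,0],[0.6,-0.02,0,0,0,0],[0.8,-0.03,0.1,0,0,0],[0.96,-0.04,0.25,0,0,0],[0.96,-0.04,0.4,0,0,0],[0.96,-0.04,0.48,0,0,0],[0.96,-0.04,0.51,0,0,0],[0.96,-0.04,0.51,0,0,0]]';python3 -m handwheel '[[0,0,0,0,0,0],[0,0,0,0,0,0],[0,0,0.01,0,0,0],[0,0,0.02,0,0,0],[0,0,0.02,0,0,0]]' -0.6
```

```text
time: 17.7
tool_pos: [0.5071, 0.0422, 0.0298]
ee_rot: [-3.138, -0.001, 1.552]
wrist_force: [0.4, 0.4, -1.5]
width: 0.0603
finger_force: 29.1
time: 18.12
tool_pos: [0.5094, 0.0405, 0.0281]
ee_rot: [3.14, -0.0, 1.55]
wrist_force: [-0.4, -0.0, -0.6]
width: 0.0754
finger_force: 0.0
```

```bash
python3 -m handwheel '[[0,0,0,0,0,0],[0,0,0,0,0,0],[0,0,0,0,0,0],[0,0,0,0,0,0],[0,0,0,0,0,0],[0,0,0,0,0,0]]' 0.7; python3 go.py .511 -.1525 .13 -.02
```

```text
time: 18.62
tool_pos: [0.5094, 0.0407, 0.0277]
ee_rot: [3.14, 0.0, 1.551]
wrist_force: [2.3, -0.3, 1.4]
width: 0.058
finger_force: 30.0
go (0.511, -0.1525, 0.13, -0.02) [-0.966, 0.028, -0.511, 0.002, 0.0, -0.0] rows>=5.2 t 18.62 F [ 2.3 -0.3  1.4] at [0.5094 0.0407 0.0277] w 0.058
```

```bash
python3 -m handwheel '[[0,0,-0.15,0,0,0],[0,0,-0.35,0,0,0],[-0.1,0,-0.51,0,0,0],[-0.3,0,-0.51,0,0,0],[-0.5,0.02,-0.51,0,0,0],[-0.7,0.02,-0.51,0,0,0],[-0.9,0.02,-0.51,0,0,0],[-0.97,0.02,-0.51,0,0,0],[-0.97,0.02,-0.4,0,0,0],[-0.97,0.02,-0.3,0,0,0]]'; python3 -m handwheel '[[0,0,0,0,0,0],[0,0,0.06,0,0,0],[0,0,0.12,0,0,0],[0,0,0.12,0,0,0]]'; python3 go.py .511 -.1525 .042 -.02
```

```text
time: 19.45
tool_pos: [0.5092, -0.1545, 0.0874]
ee_rot: [3.14, -0.0, 1.548]
wrist_force: [-0.3, 1.0, -1.8]
width: 0.0579
finger_force: 30.0
time: 19.78
tool_pos: [0.5075, -0.1521, 0.0609]
ee_rot: [-3.137, -0.002, 1.552]
wrist_force: [-0.5, 0.5, -2.5]
width: 0.0578
finger_force: 30.0
go (0.511, -0.1525, 0.042, -0.02) [-0.002, 0.018, 0.094, -0.008, -0.003, 0.001] rows>=0.5 t 19.78 F [-0.5  0.5 -2.5] at [ 0.5075 -0.1521  0.0609] w 0.0578
```

```bash
python3 -m handwheel '[[0,0,0.04,0,0,0],[0,0,0.07,0,0,0],[0,0,0.1,0,0,0],[0,0,0.1,0,0,0],[0,0,0.1,0,0,0]]'; python3 go.py .511 -.1525 .031 -.02
```

```text
time: 20.2
tool_pos: [0.5088, -0.1531, 0.0431]
ee_rot: [-3.141, -0.0, 1.551]
wrist_force: [-0.2, 1.3, -1.6]
width: 0.0578
finger_force: 30.0
go (0.511, -0.1525, 0.031, -0.02) [0.003, 0.011, 0.06, -0.001, -0.001, 0.0] rows>=0.3 t 20.2 F [-0.2  1.3 -1.6] at [ 0.5088 -0.1531  0.0431] w 0.0578
```

```bash
python3 -m handwheel '[[0,0,0.02,0,0,0],[0,0,0.04,0,0,0],[0,0,0.055,0,0,0],[0,0,0.055,0,0,0]]'; python3 -m handwheel '[[0.02,0,0,0,0,0],[0.04,0,0,0,0,0],[0.05,0,0,0,0,0],[0.05,0,0,0,0,0]]'
```

```text
time: 20.53
tool_pos: [0.5084, -0.153, 0.0315]
ee_rot: [-3.14, -0.001, 1.551]
wrist_force: [-1.1, 0.6, -2.0]
width: 0.058
finger_force: 30.0
time: 20.87
tool_pos: [0.5091, -0.1476, 0.0329]
ee_rot: [3.141, 0.01, 1.551]
wrist_force: [-1.1, -11.2, -4.2]
width: 0.0577
finger_force: 30.0
```

```bash
python3 -m handwheel '[[-0.015,-0.01,0,0,0,0],[-0.015,-0.025,0,0,0,0],[-0.015,-0.025,0,0,0,0]]'; python3 -m handwheel '[[0,0.015,0,0,0,0],[0,0.03,0,0,0,0],[0,0.045,0,0,0,0],[0,0.045,0,0,0,0]]'
```

```text
time: 21.12
tool_pos: [0.5069, -0.1475, 0.0334]
ee_rot: [3.134, 0.003, 1.55]
wrist_force: [4.9, -4.4, -5.1]
width: 0.0578
finger_force: 30.0
time: 21.45
tool_pos: [0.5125, -0.1476, 0.0325]
ee_rot: [-3.14, 0.003, 1.551]
wrist_force: [-1.6, -4.5, -1.1]
width: 0.0576
finger_force: 30.0
```

```bash
python3 -m handwheel '[[0.01,-0.013,0.01,0,0,0],[0.015,-0.013,0.015,0,0,0],[0.015,-0.013,0.015,0,0,0]]'; python3 -m handwheel '[[0,0,0,0,0,0],[0,0,0,0,0,0],[0,0,-0.02,0,0,0],[0,0,-0.15,0,0,0],[0,0,-0.35,0,0,0],[0.1,0,-0.55,0,0,0],[0.3,-0.02,-0.6,0,0,0],[0.5,-0.04,-0.65,0,0,-0.1],[0.7,-0.04,-0.7,0,0,-0.3],[0.9,-0.04,-0.7,0,0,-0.5]]' -1; python3 go.py .50 .27 .20 .66
```

```text
time: 21.7
tool_pos: [0.5124, -0.1477, 0.032]
ee_rot: [3.137, 0.009, 1.55]
wrist_force: [0.6, -11.6, 1.7]
width: 0.0581
finger_force: 30.0
time: 22.53
tool_pos: [0.5067, 0.0391, 0.1726]
ee_rot: [3.137, 0.0, 1.817]
wrist_force: [1.6, 0.6, -0.4]
width: 0.0937
finger_force: 0.0
go (0.5, 0.27, 0.2, 0.66) [1.128, 0.25, -0.136, 0.009, 0.002, -0.79] rows>=5.6 t 22.53 F [ 1.6  0.6 -0.4] at [0.5067 0.0391 0.1726] w 0.0937
```

```bash
python3 -m handwheel '[[0.2,0.04,0.02,0,0,-0.2],[0.4,0.08,0.04,0,0,-0.4],[0.6,0.12,0.06,0,0,-0.6],[0.8,0.16,0.08,0,0,-0.8],[1.0,0.2,0.1,0,0,-0.8]]' -1;python3 go.py .5245 .3188 .12 .67
```

```text
time: 22.95
tool_pos: [0.4959, 0.2433, 0.1495]
ee_rot: [-3.142, -0.001, 2.236]
wrist_force: [0.9, 0.3, 0.3]
width: 0.0943
finger_force: 0.0
go (0.5245, 0.3188, 0.12, 0.67) [0.208, 0.345, 0.148, -0.0, -0.002, -0.009] rows>=2.1 t 22.95 F [0.9 0.3 0.3] at [0.4959 0.2433 0.1495] w 0.0943
```

```bash
python3 -m handwheel '[[0.1,0.15,0.05,0,0,0],[0.18,0.3,0.1,0,0,0],[0.2,0.34,0.15,0,0,0],[0.2,0.34,0.15,0,0,0],[0.2,0.34,0.15,0,0,0]]' -1;python3 go.py .5245 .3188 .028 .67
```

```text
time: 23.37
tool_pos: [0.5251, 0.3136, 0.1182]
ee_rot: [-3.138, -0.001, 2.232]
wrist_force: [0.0, -0.1, -0.4]
width: 0.0941
finger_force: 0.0
go (0.5245, 0.3188, 0.028, 0.67) [0.022, 0.015, 0.451, -0.007, -0.001, -0.016] rows>=2.2 t 23.37 F [ 0.  -0.1 -0.4] at [0.5251 0.3136 0.1182] w 0.0941
```

```bash
python3 -m handwheel '[[0.02,0.01,0.12,0,0,-0.01],[0.02,0.01,0.24,0,0,-0.01],[0.02,0.01,0.34,0,0,-0.01],[0.02,0.01,0.42,0,0,-0.01],[0.02,0.01,0.45,0,0,-0.01],[0.02,0.01,0.45,0,0,-0.01],[0.02,0.01,0.45,0,0,-0.01]]' -1; python3 -m handwheel '[[0,0,0,0,0,0],[0,0,0,0,0,0],[0,0,0,0,0,0],[0,0,0,0,0,0],[0,0,0,0,0,0],[0,0,0,0,0,0],[0,0,0,0,0,0],[0,0,0,0,0,0]]' 0.7; python3 go.py .5095 -.175 .15 -.02
```

```text
time: 23.95
tool_pos: [0.526, 0.3175, 0.0308]
ee_rot: [3.14, 0.0, 2.235]
wrist_force: [0.7, -0.4, 1.1]
width: 0.094
finger_force: 0.0
time: 24.62
tool_pos: [0.5257, 0.3186, 0.0298]
ee_rot: [3.141, 0.0, 2.237]
wrist_force: [0.6, -0.3, 1.3]
width: 0.0582
finger_force: 29.8
go (0.5095, -0.175, 0.15, -0.02) [-1.891, -1.588, -0.602, 0.002, -0.0, 1.31] rows>=12.2 t 24.62 F [ 0.6 -0.3  1.3] at [0.5257 0.3186 0.0298] w 0.0582
```

```bash
python3 -m handwheel '[[0,0,-0.15,0,0,0],[0,0,-0.35,0,0,0],[-0.1,-0.08,-0.5,0,0,0.1],[-0.22,-0.18,-0.58,0,0,0.25],[-0.36,-0.3,-0.58,0,0,0.45],[-0.5,-0.42,-0.58,0,0,0.6],[-0.64,-0.54,-0.58,0,0,0.8],[-0.8,-0.66,-0.58,0,0,1.0]]' 0.7; python3 go.py .5095 -.16 .147 -.02
```

```text
time: 25.28
tool_pos: [0.5191, 0.1099, 0.1446]
ee_rot: [-3.14, -0.0, 1.709]
wrist_force: [0.4, -0.4, -2.1]
width: 0.0582
finger_force: 29.8
go (0.5095, -0.16, 0.147, -0.02) [-1.33, -0.234, -0.012, -0.004, -0.001, 0.303] rows>=6.5 t 25.28 F [ 0.4 -0.4 -2.1] at [0.5191 0.1099 0.1446] w 0.0582
```

```bash
python3 -m handwheel '[[-0.2,-0.03,0,0,0,0.06],[-0.4,-0.06,0,0,0,0.12],[-0.6,-0.1,0,0,0,0.2],[-0.8,-0.14,0,0,0,0.3],[-1.0,-0.18,0,0,0,0.3],[-1.0,-0.18,0,0,0,0.3]]'; python3 go.py .5095 -.168 .147 -.02
```

```text
time: 25.78
tool_pos: [0.5117, -0.0993, 0.1443]
ee_rot: [-3.139, 0.004, 1.548]
wrist_force: [0.4, 0.8, -3.0]
width: 0.058
finger_force: 29.8
go (0.5095, -0.168, 0.147, -0.02) [-0.344, -0.003, -0.012, -0.005, 0.008, -0.006] rows>=1.6 t 25.78 F [ 0.4  0.8 -3. ] at [ 0.5117 -0.0993  0.1443] w 0.058
```

```bash
python3 -m handwheel '[[-0.15,0,0,0,0,0],[-0.28,0,0,0,0,0],[-0.33,0,0,0,0,0],[-0.33,0,0.08,0,0,0],[-0.33,0,0.16,0,0,0],[-0.33,0,0.2,0,0,0],[-0.33,0,0.2,0,0,0],[-0.33,0,0.2,0,0,0]]'; python3 go.py .5095 -.168 .098 -.02
```

```text
time: 26.45
tool_pos: [0.5118, -0.1573, 0.1047]
ee_rot: [-3.14, -0.001, 1.557]
wrist_force: [-0.4, -0.3, -2.5]
width: 0.0578
finger_force: 29.8
go (0.5095, -0.168, 0.098, -0.02) [-0.054, -0.01, 0.033, -0.003, -0.002, 0.011] rows>=0.3 t 26.45 F [-0.4 -0.3 -2.5] at [ 0.5118 -0.1573  0.1047] w 0.0578
```

```bash
python3 -m handwheel '[[-0.03,-0.01,0.01,0,0,0.01],[-0.06,-0.01,0.02,0,0,0.01],[-0.07,-0.01,0.035,0,0,0.01],[-0.07,-0.01,0.035,0,0,0.01]]';python3 -m handwheel '[[-0.02,0,0,0,0,0],[-0.035,0,0,0,0,0],[-0.05,0,0,0,0,0],[-0.05,0,0,0,0,0]]'; python3 go.py .5095 -.189 .098 -.02
```

```text
time: 26.78
tool_pos: [0.5099, -0.1728, 0.0983]
ee_rot: [3.142, 0.0, 1.55]
wrist_force: [-0.5, 0.5, -2.6]
width: 0.0578
finger_force: 29.8
time: 27.12
tool_pos: [0.5098, -0.1816, 0.0986]
ee_rot: [3.142, -0.002, 1.55]
wrist_force: [0.3, 3.2, -1.0]
width: 0.0582
finger_force: 29.8
go (0.5095, -0.189, 0.098, -0.02) [-0.037, -0.001, 0.003, 0.0, -0.004, -0.001] rows>=0.2 t 27.12 F [ 0.3  3.2 -1. ] at [ 0.5098 -0.1816  0.0986] w 0.0582
```

```bash
python3 -m handwheel '[[-0.015,0,0,0,0,0],[-0.03,0,0,0,0,0],[-0.04,0,0,0,0,0],[-0.04,0,0,0,0,0]]'; python3 go.py .5095 -.190 .085 -.02
```

```text
time: 27.45
tool_pos: [0.5097, -0.1889, 0.0986]
ee_rot: [3.142, -0.003, 1.551]
wrist_force: [-0.2, 5.9, 1.2]
width: 0.0579
finger_force: 29.8
go (0.5095, -0.19, 0.085, -0.02) [-0.006, -0.001, 0.068, 0.0, -0.006, -0.0] rows>=0.3 t 27.45 F [-0.2  5.9  1.2] at [ 0.5097 -0.1889  0.0986] w 0.0579
```

```bash
python3 -m handwheel '[[-0.01,0,0,0,0,0],[-0.01,0,0.03,0,0,0],[-0.01,0,0.06,0,0,0],[-0.01,0,0.08,0,0,0],[-0.01,0,0.08,0,0,0]]'; python3 go.py .5095 -.190 .06 -.02
```

```text
time: 27.87
tool_pos: [0.5095, -0.19, 0.0816]
ee_rot: [-3.141, -0.004, 1.551]
wrist_force: [0.7, 6.0, -3.8]
width: 0.0579
finger_force: 29.8
go (0.5095, -0.19, 0.06, -0.02) [-0.0, 0.0, 0.108, -0.001, -0.008, 0.001] rows>=0.5 t 27.87 F [ 0.7  6.  -3.8] at [ 0.5095 -0.19    0.0816] w 0.0579
```

```bash
python3 -m handwheel '[[0,0,0.04,0,0,0],[0,0,0.08,0,0,0],[0,0,0.12,0,0,0],[0,0,0.16,0,0,0],[0,0,0.18,0,0,0],[0,0,0.18,0,0,0]]'; python3 go.py .5095 -.190 .033 -.02
```

```text
time: 28.37
tool_pos: [0.5091, -0.1899, 0.045]
ee_rot: [-3.14, -0.004, 1.551]
wrist_force: [0.2, 7.1, -5.6]
width: 0.058
finger_force: 29.8
go (0.5095, -0.19, 0.033, -0.02) [-0.001, 0.002, 0.06, -0.003, -0.008, 0.001] rows>=0.3 t 28.37 F [ 0.2  7.1 -5.6] at [ 0.5091 -0.1899  0.045 ] w 0.058
```

Excellent. Lower to the floor and check before letting go.

```bash
python3 -m handwheel '[[0,0,0.03,0,0,0],[0,0,0.05,0,0,0],[0,0,0.06,0,0,0],[0,0,0.065,0,0,0],[0,0,0.065,0,0,0]]'
```

```text
time: 28.78
tool_pos: [0.5096, -0.1901, 0.0331]
ee_rot: [-3.141, -0.004, 1.551]
wrist_force: [0.2, 7.8, -0.7]
width: 0.0579
finger_force: 29.7
```

```bash
python3 -m handwheel '[[0.01,0,0.01,0,0,0],[0.02,0,0.01,0,0,0],[0.02,0,0.01,0,0,0]]'; python3 -m handwheel '[[0,0,0,0,0,0],[0,0,0,0,0,0],[0,0,0,0,0,0],[0,0,-0.05,0,0,0],[0,0,-0.2,0,0,0],[0,0,-0.4,0,0,0],[0,0,-0.6,0,0,0],[0,0,-0.8,0,0,0],[-0.02,0,-1.0,0,0,0],[-0.02,0,-1.0,0,0,0]]' -1; python3 -m handwheel '[[0.05,0,-0.2,0,0,0],[0.05,0,-0.35,0,0,0],[0.05,0,-0.35,0,0,0],[0.05,0,-0.35,0,0,0]]'; python3 - <<'E'
from go import *
import cv2
c=viewer.calibration("wrist"); np.save("w4.npy",dict(c),allow_pickle=True)
w=viewer.snapshot("wrist")[:,:,::-1];a=viewer.snapshot("scene")[:,:,::-1]; b=viewer.snapshot("side")[:,:,::-1]
r=lambda i,s:cv2.resize(i,s,interpolation=cv2.INTER_CUBIC)
L=np.vstack([r(a[190:290,235:315],(240,300)),r(b[140:240,280:360],(240,300))])
cv2.imwrite("pics/w4.png",np.hstack([r(w[:,140:420],(400,600)),L]))
E
```

```text
time: 29.03
tool_pos: [0.5098, -0.1878, 0.0327]
ee_rot: [3.141, -0.0, 1.551]
wrist_force: [-2.8, 4.2, 5.0]
width: 0.0579
finger_force: 29.7
time: 29.87
tool_pos: [0.5131, -0.1946, 0.2429]
ee_rot: [3.124, 0.009, 1.55]
wrist_force: [-0.0, -0.7, 0.7]
width: 0.0941
finger_force: 0.0
time: 30.2
tool_pos: [0.5107, -0.1828, 0.3047]
ee_rot: [3.136, 0.003, 1.551]
wrist_force: [-0.5, 0.3, -0.2]
width: 0.0939
finger_force: 0.0
```

View pics/w4.png

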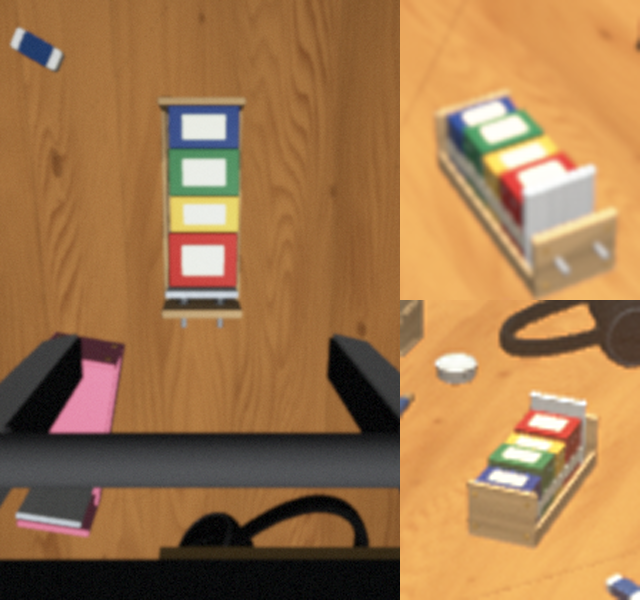

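The final views show blue, green, yellow and red in one row along the caddy (wrist view, x≈204, y 125 to 260). All four are upright and level, the plate is against red, and the gripper is clear.

```bash
python3 -c "
from bench import robot
print(robot.close_job())"
```

```text
the job is handed in; nothing more can be done
None
```

I packed all four boxes upright in one row in the wooden caddy (blue, green, yellow, red from the end wall) with the sprung plate against red, and handed the job in about 30 s into the 66 s limit; no verdict came back.

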